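Shift the grinder's gearbox into third

ROBOT

A 7-joint arm with a two-finger parallel gripper is mounted at the origin on the work surface. World frame = base frame: x ahead of the robot, y to its left, z up, the work surface at z = 0. Lengths are in mm, angles in degrees, forces in N, time in s.
With the tool pointing down it reaches from about 400 to 900 mm from the base axis. Payload 5.6 kg.
Tool frame: the origin (TCP) lies midway between the tips of the shut fingers; the grasp point (between the pads) lies 19 mm behind it; x points along the fingers, z is the direction in which the jaws open and shut, and the axes are right-handed (so a half turn about x gives the same grasp; the last joint's range is limited). The gripper opens to 92 mm and grips with 3 to 60 N. Pads are 20 mm wide; open, the fingers measure 128 mm over their backs; the gripper's body (75 mm by 189 mm) begins 69 mm behind the grasp point.
Start: joints at [74.771, 26.786, -0.665, 91.828, 0.344, 61.387, -3.226], TCP at [143.582, -633.951, 214.592] pointing down, gripper open.
Joint ranges: [-144.91, 144.91], [-17.63, 115.5], [-89.93, 88.59], [15.96, 139.68], [-74.01, 254.01], [8.47, 105.57], [-167.45, 167.45]. Speed limits (degrees/s): [147.25, 147.25, 180, 180, 180, 180, 180].

INTERFACE

Orientations are given as a 3x3 rotation matrix whose columns are the frame's x, y, z axes.
In Python, from bench import manip, viewer gives the robot as it stands. The module is installed in compiled form; this text tells all that it offers.
- The arm moves only by the tool jog_arm, never from a script. Its argument "deltas" is one flat list of numbers, 6 for each row, row after row: the shift along the tool's x, y, z in units of 20 mm (1.0 is 20 mm), then the turn, a rotation vector about the tool's x, y, z in units of 10 degrees (1.0 is 10 degrees). In form: [tx, ty, tz, ax, ay, az, tx, ty, tz, ax, ay, az, ...]. A call has 1 to 12 rows; each row shifts and turns the pose as measured when the row begins, along the tool's axes as they then stand; what a row does not reach is not made up. A row lasts 1/8 s, in which the tool goes at most 62.5 mm and 10.7 degrees, less where a joint would pass 70% of its speed; a pose out of reach is approached as far as the arm can. A call with a number of a shift or a turn outside -1 to 1 is refused whole. A call with a gripper value outside its range is refused whole. "gripper" is the closure, from 0 (fully open) to 1 (shut), set as the call begins (left out, the last holds). The fingers move at their own pace and stop on an object; "newtons" is the grip in N (left out, the last holds). Time passes only in rows, so rows that do not move let the fingers close. It gives the time, the measured TCP pose, the force and the opening at its end, in the units of the state.
- manip.state(): the state, without advancing time (a new reading comes with each control period).
- viewer.snapshot(name): name is "scene" or "top" or "wrist"; returns the picture (384x512x3 uint8, red, green, blue); there is no depth.
- viewer.camera_info(name): a dict with "vfov" (degrees; the focal length in pixels is half the picture's height over the tangent of half this angle, whatever the lens; pixels are square), "cx", "cy" (the principal point, pixels), "distortion" ([k1, k2, p1, p2, k3] as OpenCV has them; the pictures are not rectified), "R" (3x3) and "t" (3): a world point X has camera coordinates R X + t. Camera axes: x right, y down, z forward; pixel columns grow to the right and rows downward; lengths in mm; the calibration is good to about 2 mm. A picture is of the moment at which its call begins: read the wrist's pose just before it. camera_info takes no time and is no camera call; for the wrist camera it gives the pose at the moment of the call.
- manip.close_job(): hands the job in, once; it reports no verdict.
The state is a dict: "t": time; "joint_pos": joint angles; "dq": joint speeds; "joint_torque": joint torques, N m; "ee_pos": TCP position; "eef_rot": TCP orientation; "ft_force": force on the tool from outside, world axes, zero at the start; "wrist_torque": the same for the moment, N m; "opening": finger opening in mm.
Only numpy, scipy, OpenCV 4.12 (cv2) and the standard library are available. Lean on these libraries where they do the work, as an engineer would, in place of code of your own. Each camera call takes 0.05 s, during which the arm holds its last target.

TASK

Put the bench grinder's gearbox into third gear: with the fingertips, push the red-knobbed gear lever along its H-shaped gate, out of the left leg, across to the right leg and then forward (away from the robot) fully home in the third slot, the one with the green pad, and leave it there with the hand clear. Only push the lever gently, do not grip it or force it against the gate, and leave the oil bottle, spanner, steel ring and mug where they are.

Things in the scene. Friction and masses are not known exactly. Their poses are not given: they have to be found in the camera images.
- gearbox: Green gearbox of a bench grinder, bolted down, 180 x 190 mm, 122 mm high, on a 220 x 240 mm foot. Origin: centre of its underside, on the bench; x points forward (away from the robot, turned up to 0.35 rad), y to its left, z up. Motor on its left side out to y = 220 mm, top 121 mm high; grinding wheel on its right side, y = -118 to -161 mm, top (with guard) 164 mm high.
- gate (a point): Centre of the H-shaped opening in the steel gate plate (130 x 130 mm) on the gearbox, on its top face, 132 mm above the bench; axes as the gearbox. Two legs along x at y = +22 mm (left) and -22 mm (right), 17 mm wide, 62 mm long, joined by an 18 mm wide cross channel along y at x = 0; its corners are rounded by 6 mm. Dots count the slots: 1 far left, 2 near left, 3 far right (green), 4 near right.
- knob (a point): Centre of the red 40 mm ball knob on the gear lever, a 9 mm rod in the H gate. It leans about a cross hinge 47 mm above the bench on the gearbox axis, 165 mm below the knob. In the gearbox frame the knob is at (165 sin(fore), -165 cos(fore) sin(side), 47 + 165 cos(fore) cos(side)) mm. A push of 2 to 4 N at the knob moves it; it stays where it is left, with no spring.
- side (a joint): Sideways lean of the lever, rad: -0.31 to -0.22 in the left leg, 0 in the middle, 0.22 to 0.31 in the right leg (0.27 is mid-leg, knob 44 mm right of the gearbox centre; stop at 0.31). The lever passes between the legs only while fore is within about 0.055 of 0.
- fore (a joint): Forward lean of the lever, rad: 0 at the cross channel, positive forward (away from the robot); stops at +0.30 (home in slot 1 or 3, knob 49 mm forward) and -0.30 (slot 2 or 4). At the start the lever stands anywhere along the left leg, between slot 2 and slot 1.
- third_slot (a point): Middle of the far end of the third slot, on the gate plate's top face, far right, next to the green pad with three white dots.
- oil: Loose yellow oil bottle with a red cap, 52 mm across, 150 mm high, standing on the bench beyond the gearbox on the left; origin at the centre of its underside. Leave it alone.
- spanner: Loose steel open-ended spanner, about 170 mm long, lying on the bench to the left of the motor; origin under its middle. Leave it alone.
- blank: Loose steel ring, 52 mm across, 22 mm high, on the bench to the left of the motor, nearer the robot than the spanner; origin at the centre of its underside. Leave it alone.
- mug: Loose aluminium mug without a handle, 72 mm across, 85 mm high, on the bench beyond the gearbox on the right; origin at the centre of its underside. Leave it alone.

How it is judged:
By the outcome, as a careful person would: the job done as asked, in the order asked, and still so for the second after the job is handed in, with the robot touching nothing.
It also fails if it takes over 72 s, if anything falls off the work surface, if the arm or the gripper's body presses on something with over 40 N, if the wrist force passes 120 N, or if a joint passes its speed limit or range.

## Working session

There is one attempt and no reset: what is moved stays moved. The work goes in short steps, Python scripts to look and compute and a tool call to move; the robot and the scene stay as the last step left them, time stands still between calls to the robot, and variables do not carry over. Pictures are saved under pics/ and viewed, and the job is handed in when it is done.

Besides the shell and the picture viewer there is one more tool, called after "Emit:" as name(argument=value, ...), one argument or row to a line, values as JSON. jog_arm: Moves the arm, as the interface text tells. Its arguments: {"type":"object","properties":{"deltas":{"type":"array","items":{"type":"number","minimum":-1,"maximum":1}},"gripper":{"type":"number"},"newtons":{"type":"number"}},"required":["deltas"]}

```bash
mkdir -p pics
cat > h.py <<'E'
from bench import manip, viewer
import numpy as np, cv2
def K(ci):
    f=192/np.tan(np.radians(ci['vfov']/2)); return np.array([[f,0,ci['cx']],[0,f,ci['cy']],[0,0,1.]])
def proj(ci,P):
    R=np.array(ci['R']);t=np.array(ci['t'],float)
    r,_=cv2.Rodrigues(R); return cv2.projectPoints(np.array(P,float).reshape(-1,1,3),r,t,K(ci),np.array(ci['distortion'],float))[0].reshape(-1,2)
def ray(ci,uv):
    n=cv2.undistortPoints(np.array(uv,float).reshape(-1,1,2),K(ci),np.array(ci['distortion'],float)).reshape(-1,2)
    R=np.array(ci['R']);t=np.array(ci['t'],float)
    d=np.c_[n,np.ones(len(n))]@R; return -R.T@t, d
def atz(ci,uv,z):
    c,d=ray(ci,uv); return c+d*((z-c[2])/d[:,2])[:,None]
def snap(n,f,crop=None,s=1):
    im=viewer.snapshot(n)[:,:,::-1].copy(); cv2.imwrite('pics/raw_'+f+'.png',im)
    if crop: im=im[crop[1]:crop[3],crop[0]:crop[2]]
    if s!=1: im=cv2.resize(im,None,fx=s,fy=s,interpolation=cv2.INTER_CUBIC)
    cv2.imwrite('pics/'+f+'.png',im)
E
python3 - <<'E'
from h import *
print(manip.state())
for n in ['scene','top']:
    ci=viewer.camera_info(n); print(n,ci); snap(n,n+'0',s=1.5)
E
```

```text
{'t': 0.0, 'joint_pos': array([74.76997067, 26.83554041, -0.66308214, 91.88120988,  0.34368146,
       61.38643207, -3.2252375 ]), 'dq': array([ 0.06120683, -0.04974093,  0.02972194,  0.00242448, -0.00523763,
       -0.08120305,  0.08505768]), 'joint_torque': array([-7.47489285e-04, -5.20579290e+01, -1.26986121e-02, -2.43745118e+01,
       -5.65367157e-02,  1.71834952e-02,  1.81418586e-04]), 'ee_pos': array([ 143.41748948, -633.37848987,  213.64345734]), 'eef_rot': array([[-5.21488602e-04,  9.75297619e-01,  2.20894278e-01],
       [ 1.68807998e-03,  2.20894852e-01, -9.75296168e-01],
       [-9.99998439e-01, -1.35718627e-04, -1.76157453e-03]]), 'ft_force': array([-0.72226407, -0.30452492, -0.28492376]), 'wrist_torque': array([0.01537991, 0.02859615, 0.03766304]), 'opening': 91.48303194400636}
scene {'vfov': 52.463108124527736, 'cx': 253.40168831256995, 'cy': 188.81445985359903, 'distortion': array([-0.11872798,  0.        ,  0.        ,  0.        ,  0.        ]), 'R': array([[-0.68053644,  0.7324401 ,  0.02004126],
       [ 0.39618215,  0.39084061, -0.83083291],
       [-0.61636828, -0.55747208, -0.55616097]]), 't': array([ 358.63717055, -120.70799144, 1316.80058354])}
top {'vfov': 47.62712154149736, 'cx': 250.44103093004304, 'cy': 187.88576679159405, 'distortion': array([0.01881977, 0.        , 0.        , 0.        , 0.        ]), 'R': array([[-0.05073037, -0.99869497,  0.00589878],
       [-0.97628152,  0.04834534, -0.21103818],
       [ 0.21047759, -0.01646492, -0.97746002]]), 't': array([ 96.91110357, 615.81690636, 982.79246   ])}
```

View pics/scene0.png

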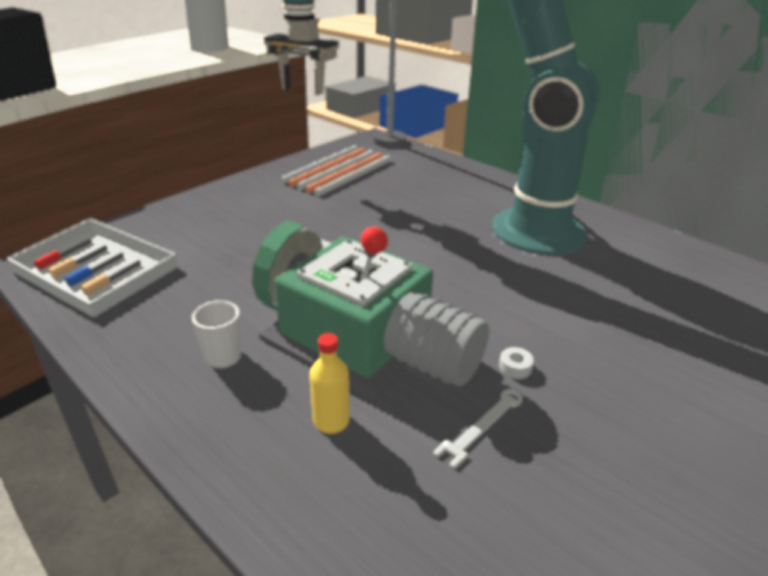

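View pics/top0.png

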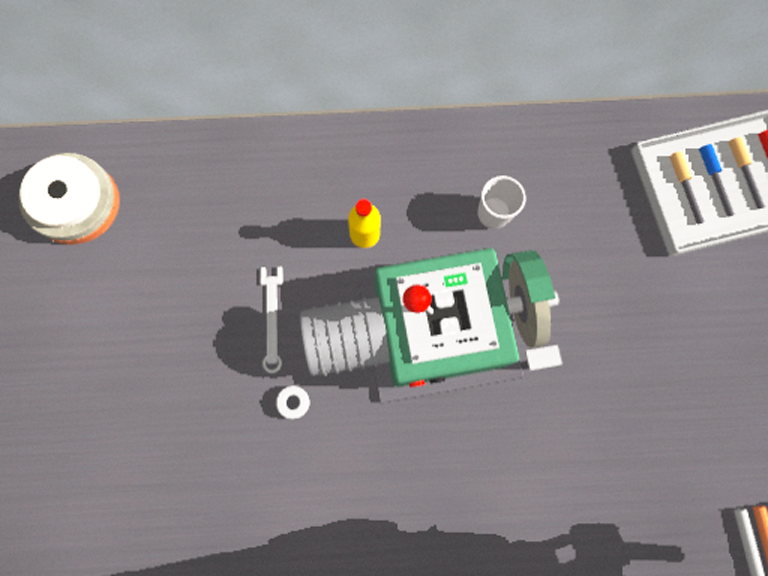

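The scene view shows the knob at (374,240)/1.5. In the top view it is at (417,298)/1.5, with the gate around (450,312)/1.5 and the green pad at (455,280)/1.5. I'll enlarge both.

Run:
```python
import cv2
a=cv2.imread('pics/raw_top0.png')[160:265,245:375]; cv2.imwrite('pics/tc.png',cv2.resize(a,None,fx=5.6,fy=5.6,interpolation=cv2.INTER_CUBIC))
b=cv2.imread('pics/raw_scene0.png')[140:260,165:335]; cv2.imwrite('pics/sc.png',cv2.resize(b,None,fx=4.5,fy=4.5,interpolation=cv2.INTER_CUBIC))
```

```text
(no output)
```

View pics/tc.png

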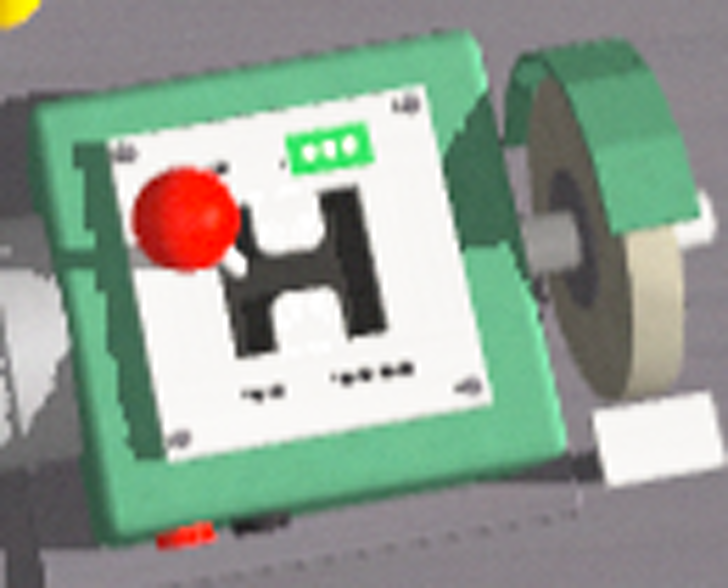

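View pics/sc.png

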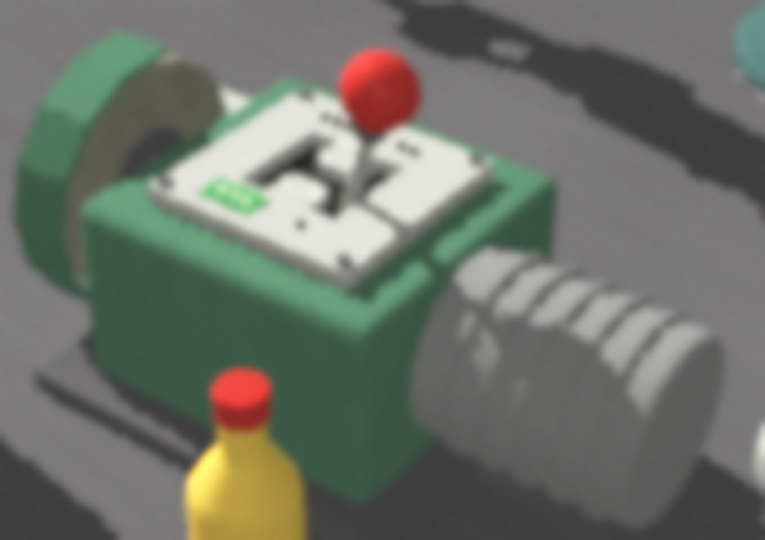

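```bash
cat > fit.py <<'E'
from h import *
from scipy.optimize import least_squares
T=viewer.camera_info('top');S=viewer.camera_info('scene')
def un(p,s,o): return (np.array(p,float)+.5)/s-.5+np.array(o)
def knob(g,f,s):
    x,y,a=g; L=np.array([165*np.sin(f),-165*np.cos(f)*np.sin(s)]);R=np.array([[np.cos(a),-np.sin(a)],[np.sin(a),np.cos(a)]])
    return np.r_[R@L+[x,y],47+165*np.cos(f)*np.cos(s)]
def g2w(g,P):
    x,y,a=g;P=np.atleast_2d(P);R=np.array([[np.cos(a),-np.sin(a)],[np.sin(a),np.cos(a)]])
    return np.c_[P[:,:2]@R.T+[x,y],P[:,2]]
E
python3 - <<'E'
from fit import *
tc=un([(110,142),(427,85),(493,403),(167,460)],5.6,(245,160))
C=np.array([(65,65,132),(65,-65,132),(-65,-65,132),(-65,65,132)])
W=atz(T,tc,132);print(W.round(1)); 
tk=un([(187,218)],5.6,(245,160));sk=un([(380,91)],4.5,(165,140))
sc=un([(350,277),(150,184),(492,160)],4.5,(165,140)); CS=C[[0,1,3]]
r=least_squares(lambda g:(proj(T,g2w(g,C))-tc).ravel(),[W[:,0].mean(),W[:,1].mean(),0.2]); print(r.x,r.fun.round(1)); print('scene resid',proj(S,g2w(r.x,CS))-sc)
r2=least_squares(lambda g:np.r_[(proj(T,g2w(g,C))-tc).ravel(),(proj(S,g2w(g,CS))-sc).ravel()],r.x);print(r2.x,r2.fun.round(1))
for g in (r.x,r2.x):
  k=least_squares(lambda q:np.r_[(proj(T,knob(g,*q))-tk).ravel(),(proj(S,knob(g,*q))-sk).ravel()],[0,-.27]);print(k.x,k.fun.round(2),knob(g,*k.x))
# free triangulate
f=least_squares(lambda X:np.r_[(proj(T,X)-tk).ravel(),(proj(S,X)-sk).ravel()],knob(r2.x,0,-.27));print(f.x,f.fun)
E
```

```text
[[ 610.8   35.6  132. ]
 [ 628.1  -94.   132. ]
 [ 498.2 -109.   132. ]
 [ 482.2   20.7  132. ]]
[ 5.54814046e+02 -3.66639461e+01  1.21238228e-01] [-0.1 -0.3 -0.3  0.4  0.   0.   0.3 -0.1]
scene resid [[-2.18720772 -0.46241366]
 [-1.80236029  0.45970202]
 [-0.70442477  0.55299648]]
[ 5.53684688e+02 -3.57293526e+01  1.28165566e-01] [-0.6  0.4 -0.9  0.7 -0.2  0.3  0.1  0.6 -1.2 -0.5 -1.2  0.6 -0.2  0.4]
[ 0.0869314  -0.29719369] [-0.17  0.71 -0.77  0.46] [563.21289679  12.85110619 204.17098623]
[ 0.09528959 -0.2904336 ] [-0.21  0.68 -0.75  0.4 ] [563.24298002  12.92773476 204.37257353]
[563.53476911  13.54625072 206.06751948] [-0.45745041  0.40021376 -0.62502028 -0.13631868]
```

Gearbox is at about (554,-36) with yaw 0.125. The lever is at fore ≈ 0.09, side ≈ -0.29. Next I raise the hand, shut the fingers and align the tool to the gearbox.

Emit:
jog_arm(
  deltas=[-1,0,0,0.56,0,0,-1,0,0,0,0,0,-1,0,0,0,0,0,0,0,0,0,0,0],
  gripper=1,
  newtons=20,
)

```text
t: 0.6
ee_pos: [143.1, -632.1, 272.4]
eef_rot: [[-0.002, 0.993, 0.121], [0.007, 0.121, -0.993], [-1.0, -0.001, -0.007]]
ft_force: [0.4, 0.6, 0.5]
opening: 54.0
```

```bash
cat > st.py <<'E'
from fit import *
G=np.array([554.2,-36.2,.1245])
def rel():
    s=manip.state();p=s['ee_pos'];a=G[2];d=p[:2]-G[:2]
    R=s['eef_rot'];c,sn=np.cos(a),np.sin(a)
    gx=c*d[0]+sn*d[1];gy=-sn*d[0]+c*d[1]
    print('t',round(s['t'],2),'gb x,y',round(gx,1),round(gy,1),'z',round(p[2],1),'F',s['ft_force'].round(1),'op',round(s['opening'],1))
    print('tooly ang',round(np.degrees(np.arctan2(R[1,1],R[0,1])),2),'want',round(np.degrees(a),2),'down',R[:,0].round(3))
if __name__=='__main__': rel()
E
python3 st.py
```

```text
t 0.6 gb x,y -482.0 -540.3 z 272.4 F [0.4 0.6 0.5] op 54.0
tooly ang 6.97 want 7.13 down [-0.002  0.007 -1.   ]
```

Emit:
jog_arm(
  deltas=[0,0.9,-1,0,0,0,0,0.9,-1,0,0,0,0,0.9,-1,0,0,0,0,0.9,-1,0,0,0,0,0.9,-1,0,0,0,0,0.9,-1,0,0,0,0,0.9,-1,0,0,0,0,0.9,-1,0,0,0,0,0.9,-1,0,0,0,0,0.9,-1,0,0,0,0,0.9,-1,0,0,0,0,0.9,-1,0,0,0],
)

```text
t: 2.1
ee_pos: [328.1, -353.6, 258.7]
eef_rot: [[-0.015, 0.993, 0.117], [0.027, 0.118, -0.993], [-1.0, -0.011, -0.029]]
ft_force: [0.4, -0.0, 0.4]
opening: 0.3
```

Emit:
jog_arm(
  deltas=[0,0.9,-1,0,0,0,0,0.9,-1,0,0,0,0,0.9,-1,0,0,0,0,0.9,-1,0,0,0,0,0.9,-1,0,0,0,0,0.9,-1,0,0,0,0,0.9,-1,0,0,0,0,0.9,-1,0,0,0,0,0.9,-1,0,0,0,0,0.9,-1,0,0,0,0,0,0,0,0,0],
)

```text
t: 3.48
ee_pos: [481.2, -121.0, 249.7]
eef_rot: [[-0.032, 0.992, 0.121], [0.039, 0.122, -0.992], [-0.999, -0.027, -0.042]]
ft_force: [-0.4, -0.3, 0.5]
opening: 0.8
```

```bash
python3 st.py; python3 -c "
from h import *
snap('wrist','w1',s=1.5)"
```

```text
t 3.48 gb x,y -83.0 -75.1 z 249.7 F [-0.4 -0.3  0.5] op 0.8
tooly ang 7.0 want 7.13 down [-0.032  0.039 -0.999]
```

View pics/w1.png

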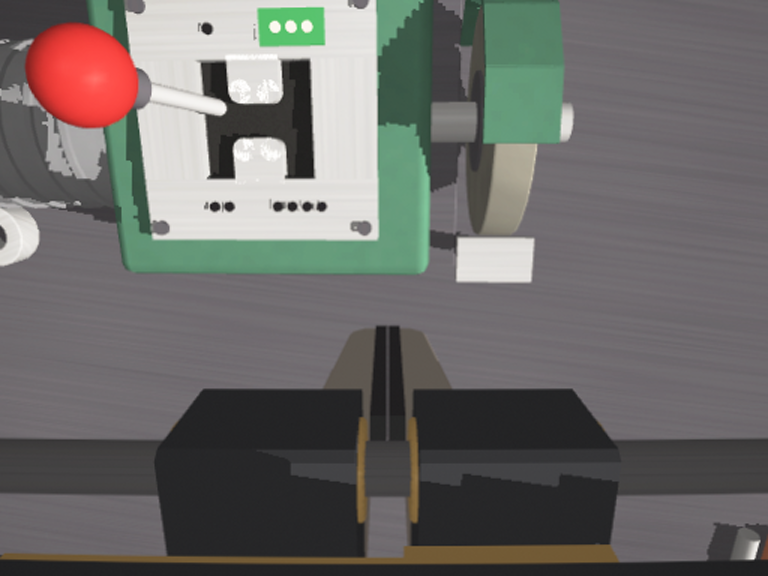

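The wrist view shows the knob at (82,75)/1.5, with the gate and its green pad clear. I'll re-level the tool, climb again, and check the fit with this picture.

Run:
```python
from fit import *
ci=viewer.camera_info('wrist')
p=un([(378,239),(153,240)],1.5,(0,0)); C=np.array([(-65,-65,132),(-65,65,132)])
h=un([(208,180),(316,180),(203,61),(310,59)],1.5,(0,0));H=np.array([(-31,30.5,132),(-31,-30.5,132),(31,30.5,132),(31,-30.5,132)])
k=un([(82,75)],1.5,(0,0))
q=np.r_[p,h];Q=np.r_[C,H]
for g0 in ([554.2,-36.2,.1245],):
  print((proj(ci,g2w(g0,Q))-q).round(1))
r=least_squares(lambda g:(proj(ci,g2w(g,Q))-q).ravel(),g0);print(r.x,r.fun.round(1))
for g in (g0,r.x):
  f=least_squares(lambda s:(proj(ci,knob(g,*s))-k).ravel(),[.09,-.29]);print(f.x,f.fun,knob(g,*f.x))
```

```text
[[-1.6 -2.1]
 [-2.  -3. ]
 [-3.6 -3.3]
 [-2.8 -3.7]
 [-7.9 -4.2]
 [-2.2 -4.3]]
[ 5.51753254e+02 -3.93033475e+01  1.16139343e-01] [ 1.   1.8  0.8 -0.4 -0.3 -0.2  0.4  0.1 -3.8 -0.8  1.9 -0.1]
[ 0.0834173  -0.28855298] [-1.13686838e-13  2.91322522e-13] [562.03116746  11.93504684 204.62832893]
[ 0.09897651 -0.31312338] [9.23705556e-12 1.71240799e-12] [562.08716852  12.82174901 203.20878504]
```

Emit:
jog_arm(
  deltas=[-0.8,0,0,0,-0.24,0.15,-0.8,0.5,0,0,0,0,-0.2,1,0,0,0,0,0,1,-1,0,0,0,0,1,-1,0,0,0,0,1,-1,0,0,0,0,1,-1,0,0,0,0,1,-1,0,0,0,0,1,-1,0,0,0,0,0,0,0,0,0],
)

```text
t: 4.78
ee_pos: [612.1, -3.2, 277.9]
eef_rot: [[-0.015, 0.995, 0.095], [-0.009, 0.095, -0.995], [-1.0, -0.015, 0.008]]
ft_force: [-0.8, 0.1, 0.1]
opening: 0.9
```

```bash
python3 st.py
```

```text
t 4.78 gb x,y 61.5 25.6 z 277.9 F [-0.8  0.1  0.1] op 0.9
tooly ang 5.47 want 7.13 down [-0.015 -0.009 -1.   ]
```

Emit:
jog_arm(
  deltas=[0,0.2,-0.6,-0.17,0,0,0,0.1,-0.5,0,0,0,0,0,0,0,0,0,1,0,0,0,0,0,1,0,0,0,0,0,1,0,0,0,0,0,1,0,0,0,0,0,0,0,0,0,0,0],
)

```text
t: 5.78
ee_pos: [612.7, 12.5, 196.5]
eef_rot: [[-0.014, 0.993, 0.12], [-0.014, 0.119, -0.993], [-1.0, -0.016, 0.012]]
ft_force: [-0.8, -0.5, 0.1]
opening: 0.2
```

```bash
python3 st.py; python3 -c "
from h import *
snap('scene','s2',(165,80,365,230),3.8);snap('top','t2',(215,130,375,250),4.8)"
```

```text
t 5.78 gb x,y 64.1 41.0 z 196.5 F [-0.8 -0.5  0.1] op 0.2
tooly ang 6.86 want 7.13 down [-0.014 -0.014 -1.   ]
```

View pics/s2.png

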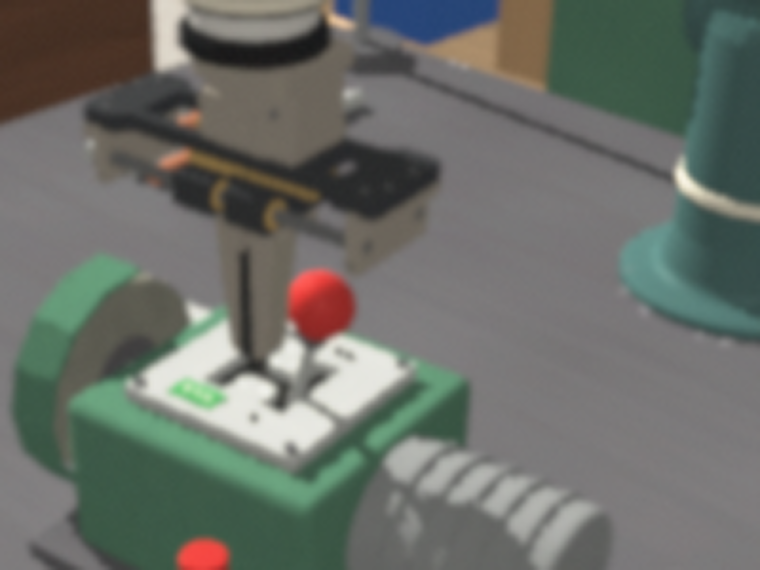

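View pics/t2.png

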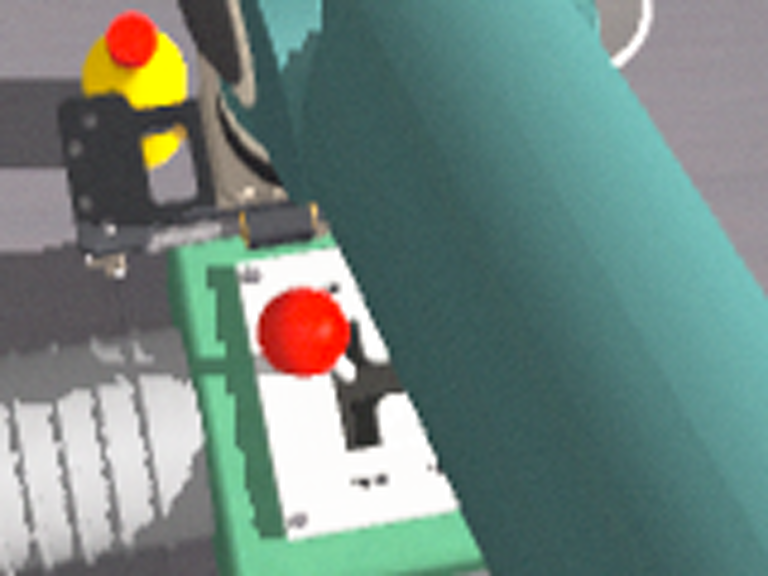

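The scene view shows the shut fingers at (255,350), beyond the knob at (321,304), with a gap between them. I'll pull slowly toward the robot.

Emit:
jog_arm(
  deltas=[0,-0.3,-0.2,0,0,0,0,-0.3,0,0,0,0,0,-0.15,0,0,0,0,0,-0.15,0,0,0,0],
)

```text
t: 6.38
ee_pos: [595.7, 15.1, 201.5]
eef_rot: [[-0.006, 0.993, 0.12], [-0.014, 0.12, -0.993], [-1.0, -0.008, 0.013]]
ft_force: [-0.4, -1.1, 0.3]
opening: 0.2
```

```bash
python3 st.py
```

```text
t 6.38 gb x,y 47.6 45.7 z 201.5 F [-0.4 -1.1  0.3] op 0.2
tooly ang 6.88 want 7.13 down [-0.006 -0.014 -1.   ]
```

Emit:
jog_arm(
  deltas=[0,-0.15,0,0,0,0,0,-0.15,0,0,0,0,0,-0.15,0,0,0,0],
)

```text
t: 6.75
ee_pos: [588.1, 14.3, 202.5]
eef_rot: [[-0.001, 0.993, 0.12], [-0.013, 0.12, -0.993], [-1.0, -0.003, 0.013]]
ft_force: [2.6, 1.3, 1.3]
opening: 0.6
```

```bash
python3 st.py; python3 -c "
from h import *
snap('scene','s3',(165,80,365,230),3.8);snap('top','t3',(215,130,375,250),4.8);snap('wrist','w3',s=1.5)"
```

```text
t 6.75 gb x,y 39.9 45.9 z 202.5 F [2.6 1.3 1.3] op 0.6
tooly ang 6.87 want 7.13 down [-0.001 -0.013 -1.   ]
```

View pics/s3.png

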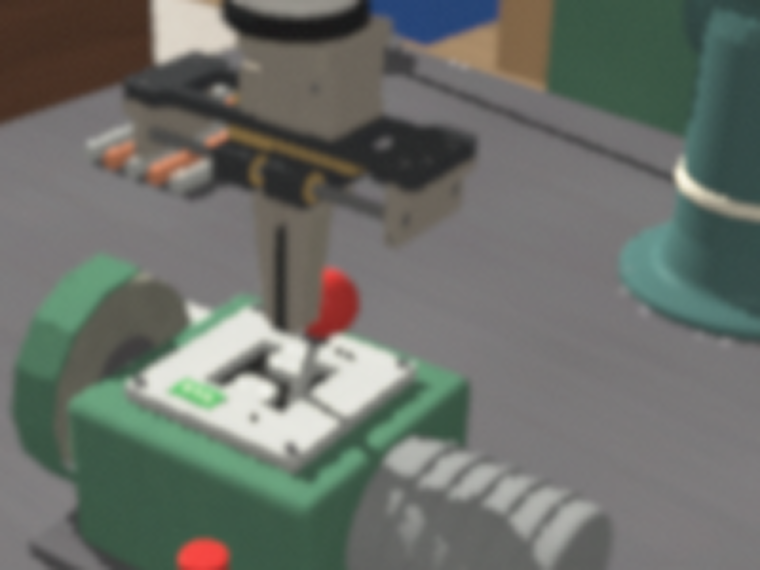

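View pics/t3.png

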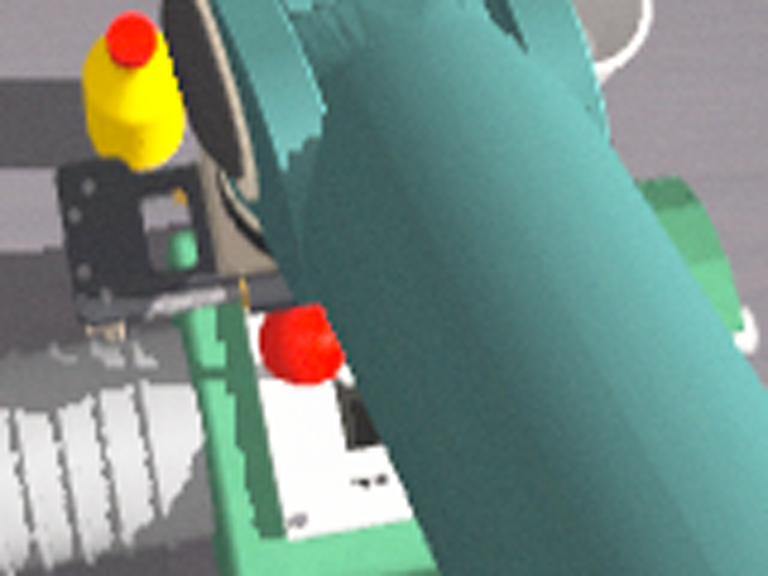

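View pics/w3.png

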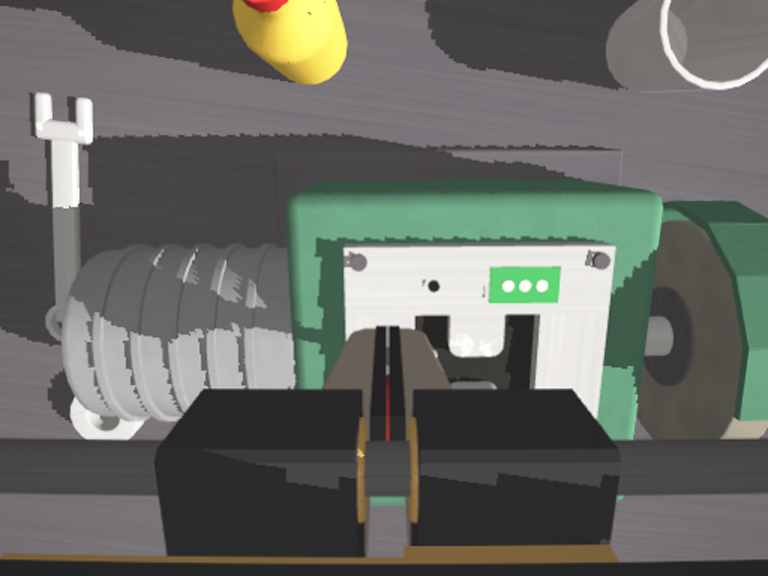

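Contact is at ~3 N and the knob is following. I continue about 10 mm, staying a touch lower.

Emit:
jog_arm(
  deltas=[0.15,-0.1,0,0,0,0,0.15,-0.15,0,0,0,0,0.1,-0.15,0,0,0,0,0,-0.15,0,0,0,0],
)

```text
t: 7.4
ee_pos: [577.1, 12.7, 194.3]
eef_rot: [[-0.001, 0.993, 0.12], [-0.013, 0.12, -0.993], [-1.0, -0.002, 0.013]]
ft_force: [2.7, 0.6, 1.9]
opening: 0.4
```

```bash
python3 st.py; python3 -c "
from h import *
snap('scene','s4',(165,80,365,230),3.8);snap('top','t4',(215,130,375,250),4.8)"
```

```text
t 7.4 gb x,y 28.8 45.7 z 194.3 F [2.7 0.6 1.9] op 0.4
tooly ang 6.88 want 7.13 down [-0.001 -0.013 -1.   ]
```

View pics/t4.png

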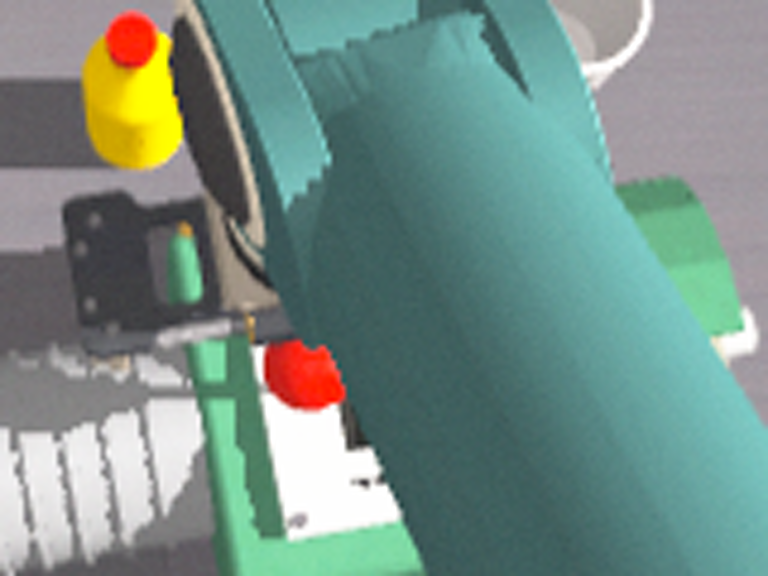

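```bash
python3 - <<'E'
from fit import *
for g in ([554.2,-36.2,.1245],):
  for q in [(.09,-.29),(.03,-.29),(0,-.29),(-.03,-.29),(0,-.25)]:
    print(q,((proj(T,knob(g,*q))-[215,130]+.5)*4.8-.5).round(0))
E
python3 - <<'E'
import cv2,numpy as np
for n in ('t2','t4'):
  a=cv2.imread('pics/%s.png'%n).astype(int);m=(a[:,:,2]>150)&(a[:,:,1]<90)&(a[:,:,0]<90);m[:200]=0
  y,x=np.nonzero(m);print(n,x.min(),x.max(),y.min(),y.max())
E
```

```text
(0.09, -0.29) [[305. 334.]]
(0.03, -0.29) [[309. 356.]]
(0, -0.29) [[311. 367.]]
(-0.03, -0.29) [[313. 379.]]
(0, -0.25) [[326. 364.]]
t2 259 349 290 374
t4 265 345 340 408
```

Fore is now ≈ 0.00, so the lever is at the cross channel. I back off and go round to the left side.

Emit:
jog_arm(
  deltas=[0,0.7,0,0,0,0,0,0.7,0,0,0,0,0,0,-0.8,0,0,0,0,0,-0.8,0,0,0,0,0,-0.8,0,0,0,0,0,-0.8,0,0,0,0,-0.8,0,0,0,0,0,-0.8,0,0,0,0,0,-0.8,0,0,0,0,0,0,0,0,0,0],
)

```text
t: 8.75
ee_pos: [545.4, 84.3, 192.3]
eef_rot: [[-0.008, 0.992, 0.127], [-0.013, 0.127, -0.992], [-1.0, -0.009, 0.012]]
ft_force: [-0.2, -0.5, 0.3]
opening: 0.2
```

```bash
python3 st.py; python3 -c "
from h import *
snap('scene','s5',(165,80,365,230),3.8);snap('top','t5',(215,130,375,250),4.8)"
```

```text
t 8.75 gb x,y 6.2 120.7 z 192.3 F [-0.2 -0.5  0.3] op 0.2
tooly ang 7.28 want 7.13 down [-0.008 -0.013 -1.   ]
```

View pics/t5.png

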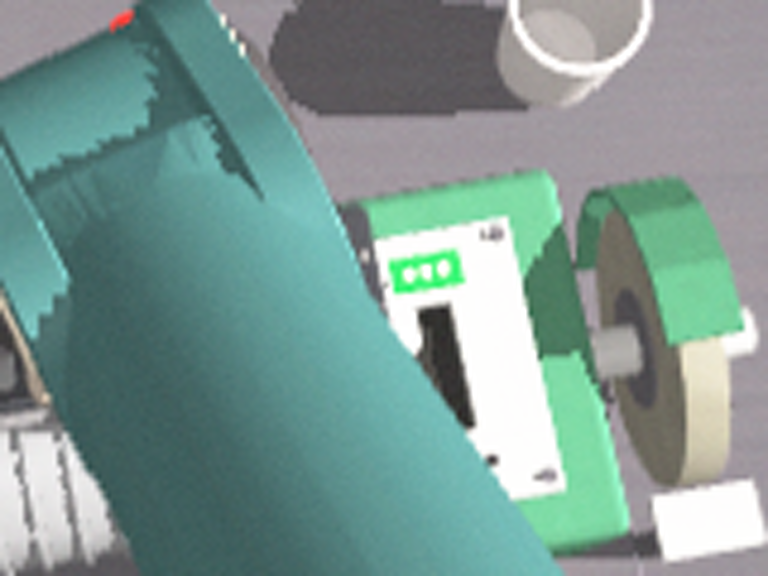

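View pics/s5.png

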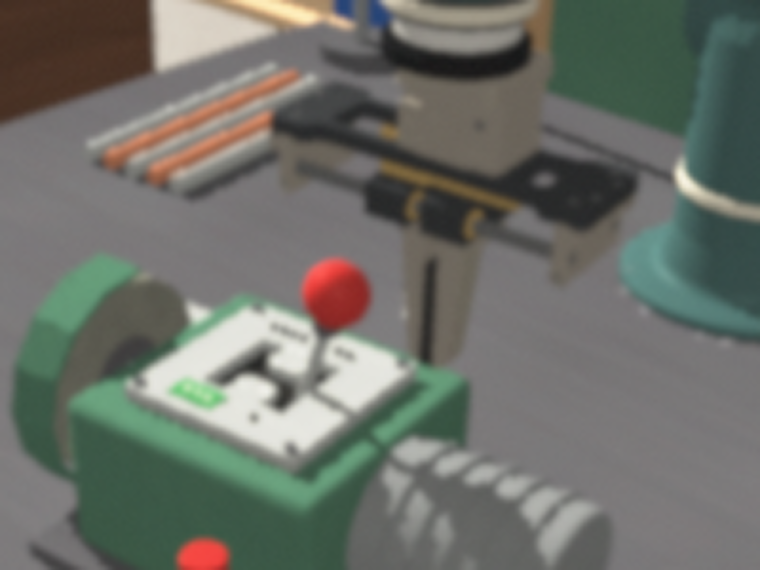

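Run:
```python
from fit import *
g=[554.2,-36.2,.1245]
for n,z in (('s2',(320.5,304)),('s5',(336.5,294))):
  a=cv2.imread('pics/%s.png'%n).astype(int);m=(a[:,:,2]>130)&(a[:,:,1]<80)&(a[:,:,0]<80);m[:240]=0;m[350:]=0
  y,x=np.nonzero(m);c=((x.min()+x.max())/2,(y.min()+y.max())/2);print(n,c)
  f=least_squares(lambda s:(proj(S,knob(g,*s))-un([c],3.8,(165,80))).ravel(),[.0,-.29]);print(f.x)
```

```text
s2 (np.float64(321.5), np.float64(307.0))
[ 0.08380678 -0.30403013]
s5 (np.float64(337.0), np.float64(294.0))
[-0.01667912 -0.29668304]
```

Emit:
jog_arm(
  deltas=[0,-0.3,0.4,0,0,0,0,0,0.5,0,0,0,0,0,0.3,0,0,0,0,0,0.25,0,0,0,0,0,0.25,0,0,0],
)

```text
t: 9.48
ee_pos: [546.2, 47.0, 192.5]
eef_rot: [[-0.006, 0.992, 0.125], [-0.012, 0.125, -0.992], [-1.0, -0.008, 0.011]]
ft_force: [0.1, -0.7, -0.3]
opening: 0.6
```

```bash
python3 st.py
```

```text
t 9.47 gb x,y 2.4 83.6 z 192.5 F [ 0.1 -0.7 -0.3] op 0.6
tooly ang 7.17 want 7.13 down [-0.006 -0.012 -1.   ]
```

Emit:
jog_arm(
  deltas=[0,0,0.25,0,0,0,0,0,0.25,0,0,0,0,0,0.25,0,0,0],
)

```text
t: 9.85
ee_pos: [548.8, 35.6, 194.3]
eef_rot: [[-0.004, 0.992, 0.128], [-0.007, 0.128, -0.992], [-1.0, -0.005, 0.006]]
ft_force: [-1.2, 4.6, 3.8]
opening: 0.1
```

```bash
python3 st.py
```

```text
t 9.85 gb x,y 3.6 72.0 z 194.3 F [-1.2  4.6  3.8] op 0.1
tooly ang 7.33 want 7.13 down [-0.004 -0.007 -1.   ]
```

```bash
python3 -c "
from h import *
snap('scene','s6',(165,80,365,230),3.8)"
```

```text
(no output)
```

View pics/s6.png

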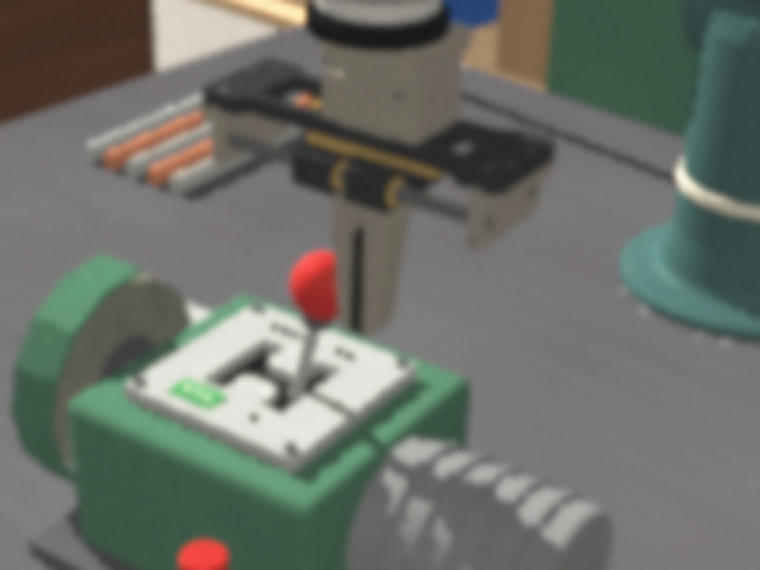

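The fingers are touching the knob (left edge now 291, was 303), and it is moving right. I continue gently.

Emit:
jog_arm(
  deltas=[0,-0.05,0.3,0,0,0,0,-0.05,0.3,0,0,0,0,-0.05,0.3,0,0,0],
)

```text
t: 10.28
ee_pos: [549.1, 15.9, 194.8]
eef_rot: [[-0.002, 0.992, 0.128], [-0.007, 0.128, -0.992], [-1.0, -0.003, 0.007]]
ft_force: [0.3, 2.7, 2.9]
opening: 0.4
```

```bash
python3 st.py
```

```text
t 10.28 gb x,y 1.4 52.3 z 194.8 F [0.3 2.7 2.9] op 0.4
tooly ang 7.34 want 7.13 down [-0.002 -0.007 -1.   ]
```

Emit:
jog_arm(
  deltas=[0,-0.05,0.3,0,0,0,0,-0.05,0.3,0,0,0,0,-0.05,0.3,0,0,0,0,0,0.3,0,0,0],
)

```text
t: 10.78
ee_pos: [549.0, -11.6, 194.4]
eef_rot: [[-0.002, 0.992, 0.126], [-0.008, 0.126, -0.992], [-1.0, -0.003, 0.008]]
ft_force: [0.9, 1.5, 1.4]
opening: 0.7
```

```bash
python3 st.py; python3 -c "
from h import *
snap('scene','s7',(165,80,365,230),3.8)
snap('top','t7',(215,130,375,250),4.8)"
```

```text
t 10.78 gb x,y -2.1 25.1 z 194.4 F [0.9 1.5 1.4] op 0.7
tooly ang 7.26 want 7.13 down [-0.002 -0.008 -1.   ]
```

View pics/s7.png

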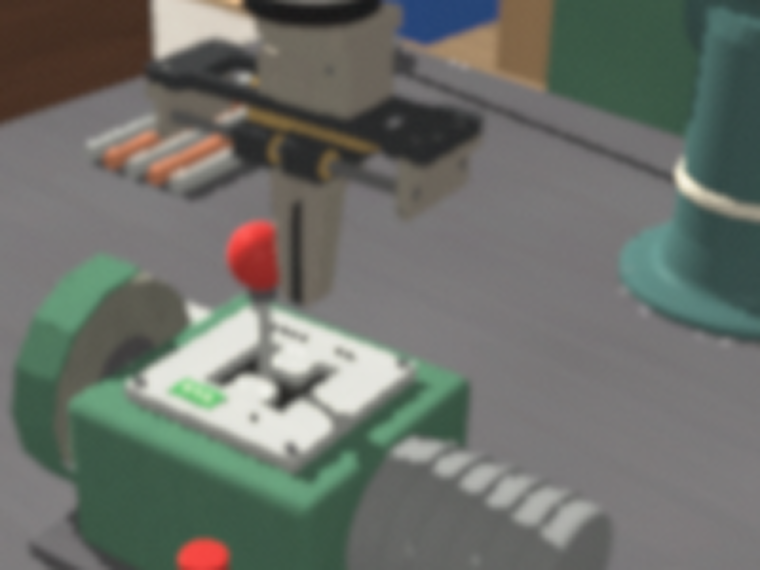

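View pics/t7.png

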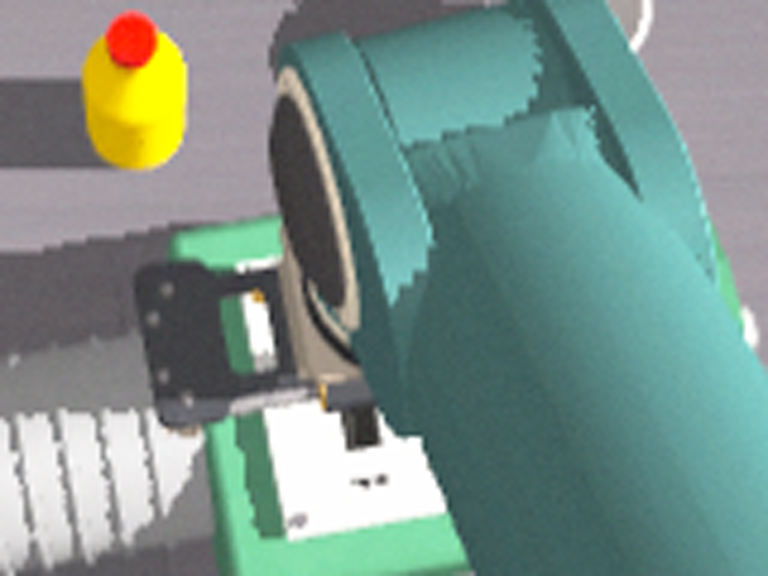

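The lever is mid-channel. I continue right, another ~36 mm.

Emit:
jog_arm(
  deltas=[0,0.05,0.3,0,0,0,0,0,0.3,0,0,0,0,0,0.3,0,0,0,0,0,0.25,0,0,0],
)

```text
t: 11.38
ee_pos: [552.0, -36.3, 193.7]
eef_rot: [[-0.005, 0.992, 0.126], [-0.009, 0.126, -0.992], [-1.0, -0.006, 0.008]]
ft_force: [1.1, 2.4, -2.3]
opening: 0.5
```

```bash
python3 st.py; python3 -c "
from h import *
snap('scene','s8',(165,80,365,230),3.8)"
```

```text
t 11.38 gb x,y -2.2 0.2 z 193.7 F [ 1.1  2.4 -2.3] op 0.5
tooly ang 7.22 want 7.13 down [-0.005 -0.009 -1.   ]
```

View pics/s8.png

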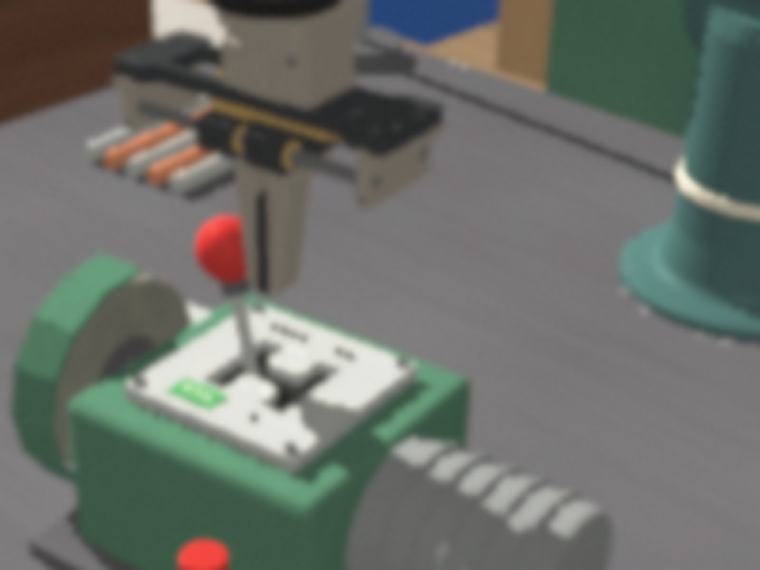

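Run:
```python
from fit import *
g=[554.2,-36.2,.1245]
for q in [(0,.1),(0,.15),(0,.2),(0,.22),(0,.27),(0.03,.22),(-.03,.22),(0.05,.2)]: print(q,((proj(S,knob(g,*q))-[165,80]+.5)*3.8-.5).round(0),-165*np.sin(q[1]))
```

```text
(0, 0.1) [[247. 254.]] -16.472513746726644
(0, 0.15) [[236. 252.]] -24.65729185814387
(0, 0.2) [[226. 250.]] -32.7804395811851
(0, 0.22) [[222. 250.]] -36.00788780834344
(0, 0.27) [[212. 249.]] -44.010687053657136
(0.03, 0.22) [[217. 253.]] -36.00788780834344
(-0.03, 0.22) [[227. 247.]] -36.00788780834344
(0.05, 0.2) [[217. 255.]] -32.7804395811851
```

Emit:
jog_arm(
  deltas=[0,0,0.25,0,0,0,0,0,0.25,0,0,0,0,0,0.1,0,0,0],
)

```text
t: 11.8
ee_pos: [553.1, -49.9, 193.1]
eef_rot: [[-0.007, 0.992, 0.125], [-0.009, 0.125, -0.992], [-1.0, -0.008, 0.008]]
ft_force: [0.5, 1.5, -0.9]
opening: 0.6
```

```bash
python3 st.py; python3 -c "
from h import *
snap('scene','s9',(165,80,365,230),3.8)"
```

```text
t 11.8 gb x,y -2.8 -13.4 z 193.1 F [ 0.5  1.5 -0.9] op 0.6
tooly ang 7.17 want 7.13 down [-0.007 -0.009 -1.   ]
```

View pics/s9.png

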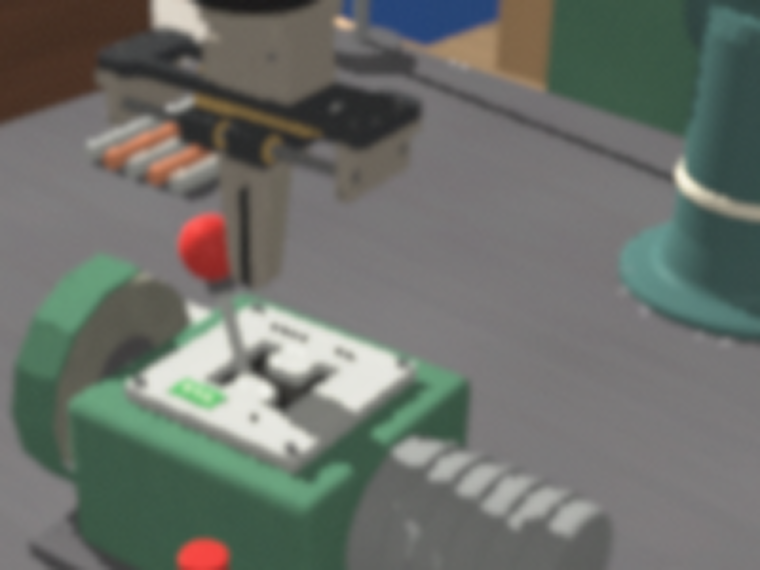

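Side ≈ 0.27, so the lever is in the right leg. I back off left and go round to the near side.

Emit:
jog_arm(
  deltas=[0,0,-0.7,0,0,0,0,0,-0.7,0,0,0,0,-0.8,0,0,0,0,0,-0.8,0,0,0,0,0,-0.8,0,0,0,0,0,0,0.8,0,0,0,0,0,0.8,0,0,0,0,0,0.8,0,0,0,0,0,0,0,0,0],
)

```text
t: 12.98
ee_pos: [504.3, -80.9, 194.5]
eef_rot: [[-0.006, 0.993, 0.122], [-0.013, 0.122, -0.992], [-1.0, -0.007, 0.013]]
ft_force: [-0.6, 0.8, -1.1]
opening: 0.5
```

```bash
python3 st.py; python3 -c "
from h import *
snap('scene','s10',(165,80,365,230),3.8)
snap('wrist','w10',s=1.5)"
```

```text
t 12.97 gb x,y -55.1 -38.1 z 194.5 F [-0.6  0.8 -1.1] op 0.5
tooly ang 7.0 want 7.13 down [-0.006 -0.013 -1.   ]
```

View pics/s10.png

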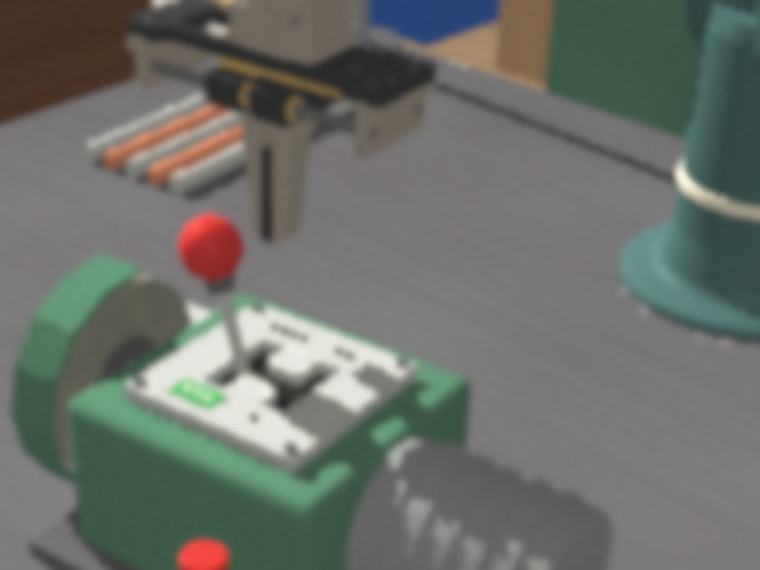

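View pics/w10.png

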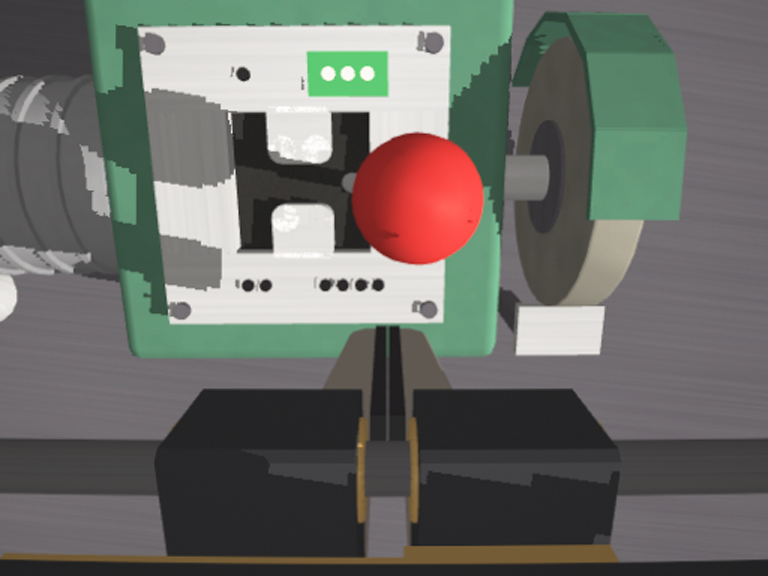

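The lever stands in the right leg at the cross channel. The knob is ~9 mm right of the fingers, so I centre on it and push forward.

Emit:
jog_arm(
  deltas=[0,0.2,0.3,0,0,0,0,0.3,0.1,0,0,0,0,0.3,0,0,0,0,0,0.3,0,0,0,0],
)

```text
t: 13.58
ee_pos: [528.7, -82.8, 194.3]
eef_rot: [[-0.006, 0.992, 0.127], [-0.012, 0.127, -0.992], [-1.0, -0.007, 0.011]]
ft_force: [0.4, 0.1, 0.8]
opening: 0.8
```

```bash
python3 st.py
```

```text
t 13.57 gb x,y -31.1 -43.1 z 194.3 F [0.4 0.1 0.8] op 0.8
tooly ang 7.3 want 7.13 down [-0.006 -0.012 -1.   ]
```

Emit:
jog_arm(
  deltas=[0,0.3,0,0,0,0,0,0.3,0,0,0,0,0,0.3,0,0,0,0],
)

```text
t: 13.95
ee_pos: [546.6, -80.5, 193.9]
eef_rot: [[-0.009, 0.992, 0.127], [-0.013, 0.127, -0.992], [-1.0, -0.011, 0.011]]
ft_force: [-2.4, 0.8, 1.1]
opening: 0.3
```

```bash
python3 st.py; python3 -c "
from h import *
snap('scene','s11',(165,80,365,230),3.8)
snap('wrist','w11',s=1.5)"
```

```text
t 13.95 gb x,y -13.1 -43.0 z 193.9 F [-2.4  0.8  1.1] op 0.3
tooly ang 7.31 want 7.13 down [-0.009 -0.013 -1.   ]
```

View pics/s11.png

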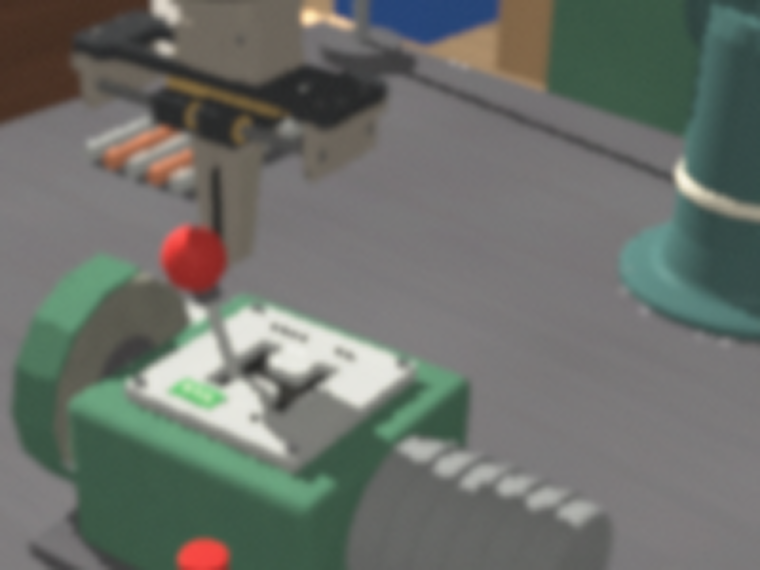

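View pics/w11.png

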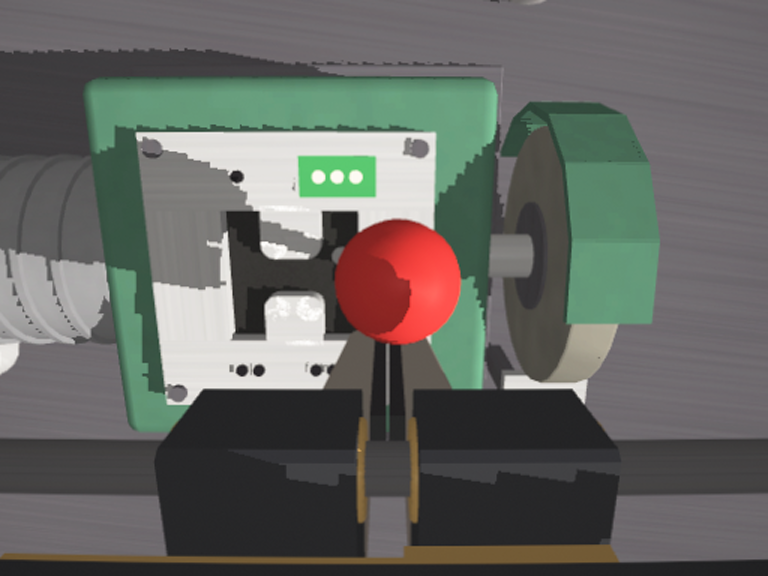

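The knob is moving forward at ~2.5 N. I keep going and slow near the stop.

Emit:
jog_arm(
  deltas=[0,0.3,0.03,0,0,0,0,0.3,0.03,0,0,0,0,0.3,0,0,0,0,0,0.2,0,0,0,0],
)

```text
t: 14.55
ee_pos: [569.3, -77.5, 192.7]
eef_rot: [[-0.011, 0.992, 0.128], [-0.011, 0.128, -0.992], [-1.0, -0.012, 0.009]]
ft_force: [-2.1, 0.2, -0.8]
opening: 0.2
```

```bash
python3 st.py
```

```text
t 14.55 gb x,y 9.8 -42.8 z 192.7 F [-2.1  0.2 -0.8] op 0.2
tooly ang 7.36 want 7.13 down [-0.011 -0.011 -1.   ]
```

Emit:
jog_arm(
  deltas=[0,0.1,0,0,0,0,0,0.1,0,0,0,0],
)

```text
t: 14.8
ee_pos: [573.3, -76.8, 192.2]
eef_rot: [[-0.012, 0.992, 0.128], [-0.011, 0.128, -0.992], [-1.0, -0.013, 0.009]]
ft_force: [-1.1, 0.9, -0.9]
opening: 0.4
```

```bash
python3 st.py
```

```text
t 14.8 gb x,y 13.9 -42.7 z 192.2 F [-1.1  0.9 -0.9] op 0.4
tooly ang 7.37 want 7.13 down [-0.012 -0.011 -1.   ]
```

Emit:
jog_arm(
  deltas=[0,0.1,0,0,0,0,0,0.1,0,0,0,0],
)

```text
t: 15.05
ee_pos: [577.3, -76.4, 192.0]
eef_rot: [[-0.012, 0.992, 0.128], [-0.011, 0.128, -0.992], [-1.0, -0.013, 0.009]]
ft_force: [-1.8, -0.1, -1.6]
opening: 0.4
```

```bash
python3 st.py
```

```text
t 15.05 gb x,y 17.9 -42.8 z 192.0 F [-1.8 -0.1 -1.6] op 0.4
tooly ang 7.36 want 7.13 down [-0.012 -0.011 -1.   ]
```

Emit:
jog_arm(
  deltas=[0,0.1,0,0,0,0],
)

```text
t: 15.18
ee_pos: [579.3, -76.2, 192.0]
eef_rot: [[-0.012, 0.992, 0.128], [-0.011, 0.128, -0.992], [-1.0, -0.013, 0.009]]
ft_force: [-3.0, 0.3, -1.9]
opening: 0.5
```

```bash
python3 st.py; python3 -c "
from h import *
snap('scene','s12',(165,80,365,230),3.8)
snap('wrist','w12',s=1.5)"
```

```text
t 15.18 gb x,y 19.9 -42.9 z 192.0 F [-3.   0.3 -1.9] op 0.5
tooly ang 7.36 want 7.13 down [-0.012 -0.011 -1.   ]
```

View pics/s12.png

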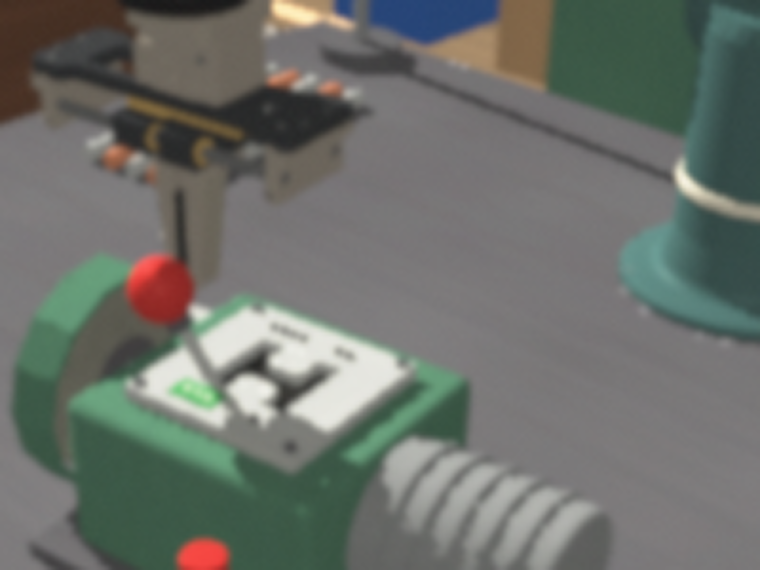

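View pics/w12.png

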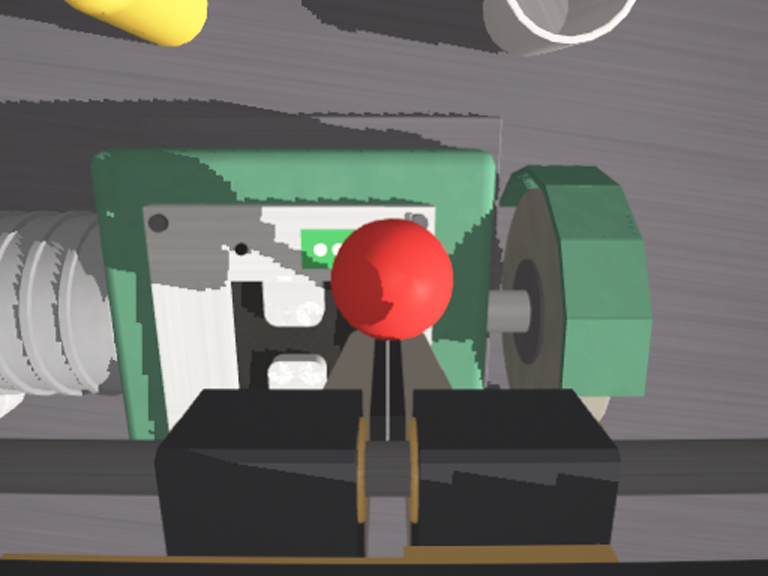

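Nearly home. I make tiny steps until the force rises against the stop.

Emit:
jog_arm(
  deltas=[0,0.06,0,0,0,0],
)

```text
t: 15.4
ee_pos: [580.1, -76.1, 191.8]
eef_rot: [[-0.013, 0.992, 0.128], [-0.011, 0.128, -0.992], [-1.0, -0.014, 0.009]]
ft_force: [-2.6, -0.0, -1.9]
opening: 0.5
```

Emit:
jog_arm(
  deltas=[0,0.06,0,0,0,0],
)

```text
t: 15.52
ee_pos: [580.9, -76.1, 191.6]
eef_rot: [[-0.014, 0.992, 0.128], [-0.011, 0.128, -0.992], [-1.0, -0.016, 0.009]]
ft_force: [-3.6, -0.6, -0.7]
opening: 0.3
```

Emit:
jog_arm(
  deltas=[0,0.08,0,0,0,0],
)

```text
t: 15.65
ee_pos: [581.9, -75.9, 191.4]
eef_rot: [[-0.016, 0.992, 0.128], [-0.011, 0.128, -0.992], [-1.0, -0.017, 0.009]]
ft_force: [-3.5, -0.1, -0.2]
opening: 0.4
```

Emit:
jog_arm(
  deltas=[0,0.08,0,0,0,0],
)

```text
t: 15.78
ee_pos: [582.8, -75.8, 191.2]
eef_rot: [[-0.018, 0.992, 0.128], [-0.011, 0.128, -0.992], [-1.0, -0.019, 0.009]]
ft_force: [-5.2, -0.6, -0.0]
opening: 0.5
```

```bash
python3 st.py
python3 - <<'E'
from fit import *
g=[554.2,-36.2,.1245]
snap('scene','s13',(165,80,365,230),3.8)
for n in ('s10','s12','s13'):
  a=cv2.imread('pics/%s.png'%n).astype(int);m=(a[:,:,2]>130)&(a[:,:,1]<80)&(a[:,:,0]<80);m[:190]=0;m[350:]=0
  y,x=np.nonzero(m);c=((x.min()+x.max())/2,(y.min()+y.max())/2);print(n,c,x.max()-x.min(),y.max()-y.min())
  f=least_squares(lambda s:(proj(S,knob(g,*s))-un([c],3.8,(165,80))).ravel(),[.2,.27]);print(f.x)
E
```

```text
t 15.78 gb x,y 23.5 -42.9 z 191.2 F [-5.2 -0.6 -0. ] op 0.5
tooly ang 7.34 want 7.13 down [-0.018 -0.011 -1.   ]
s10 (np.float64(210.5), np.float64(247.5)) 59 57
[-0.01264213  0.28790017]
s12 (np.float64(159.0), np.float64(288.5)) 64 61
[0.28877737 0.29354991]
s13 (np.float64(157.5), np.float64(289.5)) 65 61
[0.29457014 0.29670326]
```

Emit:
jog_arm(
  deltas=[0,0.12,0,0,0,0],
)

```text
t: 15.95
ee_pos: [584.2, -75.7, 190.9]
eef_rot: [[-0.02, 0.992, 0.128], [-0.012, 0.127, -0.992], [-1.0, -0.022, 0.009]]
ft_force: [-6.7, -0.5, 0.8]
opening: 0.4
```

```bash
python3 st.py
python3 - <<'E'
from fit import *
g=[554.2,-36.2,.1245]
snap('scene','s14',(165,80,365,230),3.8)
for n in ('s13','s14'):
  a=cv2.imread('pics/%s.png'%n).astype(int);m=(a[:,:,2]>130)&(a[:,:,1]<80)&(a[:,:,0]<80);m[:190]=0;m[350:]=0
  y,x=np.nonzero(m);print(x.mean(),y.mean())
E
```

```text
t 15.95 gb x,y 24.9 -42.9 z 190.9 F [-6.7 -0.5  0.8] op 0.4
tooly ang 7.32 want 7.13 down [-0.02  -0.012 -1.   ]
158.39032144118687 291.7513246202755
157.7835847071203 292.39354612416696
```

Force has risen to 6.7 N with the knob essentially still, so it is at the stop. I withdraw straight back, then up and away.

Emit:
jog_arm(
  deltas=[0,-0.5,0,0,0,0,0,-0.8,0,0,0,0,0,-0.8,0,0,0,0,0,-0.8,0,0,0,0,-0.8,-0.8,0,0,0,0,-1,-0.8,0,0,0,0,-1,-0.8,0,0,0,0,-1,-0.8,0,0,0,0,0,-0.8,0,0,0,0,0,-0.8,0,0,0,0,0,0,0,0,0,0],
)

```text
t: 17.38
ee_pos: [425.0, -96.8, 273.0]
eef_rot: [[-0.005, 0.992, 0.125], [-0.016, 0.125, -0.992], [-1.0, -0.007, 0.015]]
ft_force: [0.1, 0.1, 0.1]
opening: 0.8
```

```bash
python3 st.py
python3 - <<'E'
from fit import *
g=[554.2,-36.2,.1245]
snap('scene','s15',(165,80,365,230),3.8);snap('top','t15',s=1.5);snap('wrist','w15',s=1.5)
for n in ('s13','s14','s15'):
  a=cv2.imread('pics/%s.png'%n).astype(int);m=(a[:,:,2]>130)&(a[:,:,1]<80)&(a[:,:,0]<80);m[:190]=0;m[350:]=0
  y,x=np.nonzero(m);c=((x.min()+x.max())/2,(y.min()+y.max())/2);print(n,c,x.mean(),y.mean())
  f=least_squares(lambda s:(proj(S,knob(g,*s))-un([c],3.8,(165,80))).ravel(),[.2,.27]);print(f.x)
E
```

```text
t 17.38 gb x,y -135.7 -44.1 z 273.0 F [0.1 0.1 0.1] op 0.8
tooly ang 7.19 want 7.13 down [-0.005 -0.016 -1.   ]
s13 (np.float64(157.5), np.float64(289.5)) 158.39032144118687 291.7513246202755
[0.29457014 0.29670326]
s14 (np.float64(157.0), np.float64(290.0)) 157.7835847071203 292.39354612416696
[0.29739591 0.29701706]
s15 (np.float64(157.5), np.float64(289.5)) 159.55495689655172 290.25933908045977
[0.29457014 0.29670326]
```

View pics/s15.png

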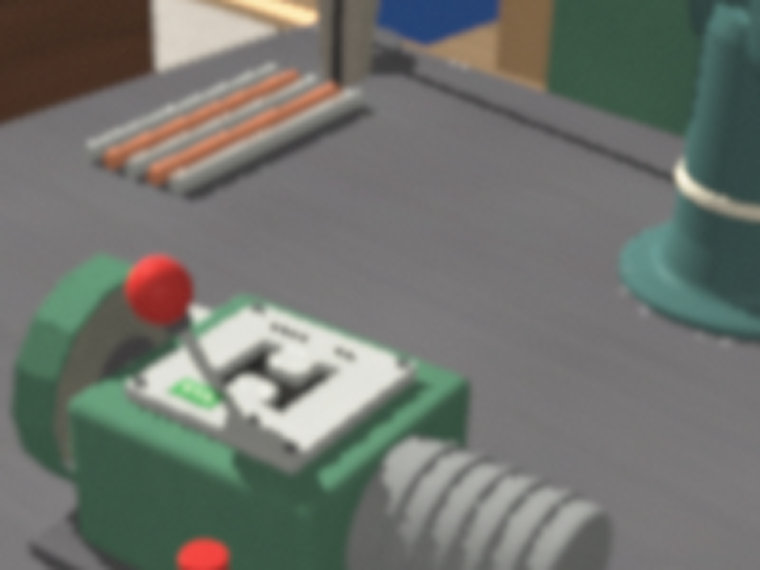

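View pics/t15.png

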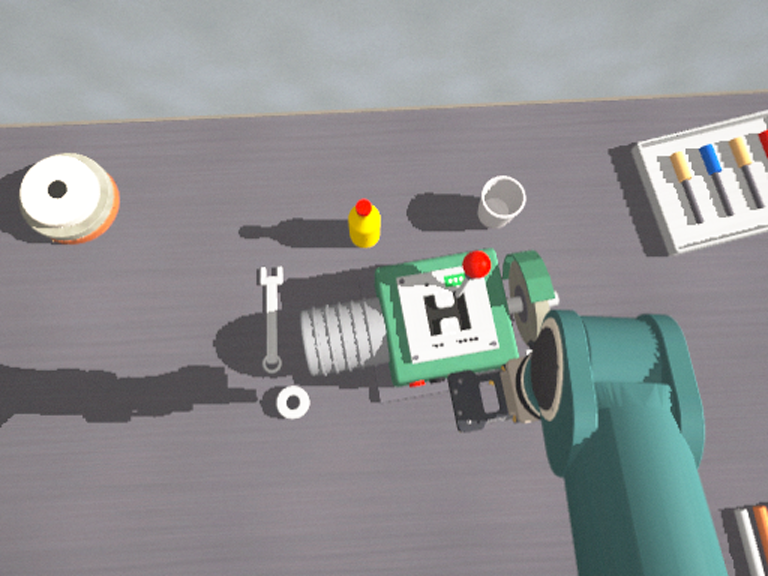

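View pics/w15.png

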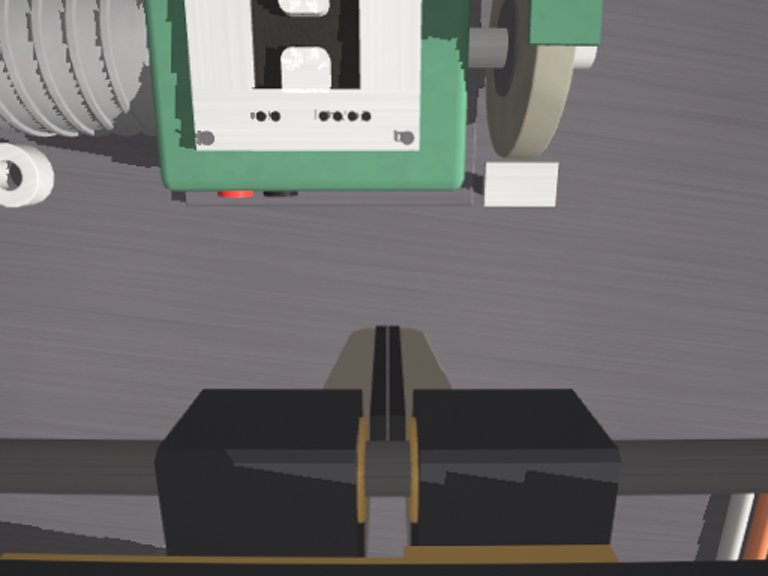

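The lever is in slot 3 and the hand is clear. One last check of fore with both cameras.

Run:
```python
from fit import *
def red(n,x0,y0,x1,y1):
  a=cv2.imread('pics/raw_%s.png'%n)[y0:y1,x0:x1];a=cv2.resize(a,None,fx=4,fy=4,interpolation=cv2.INTER_CUBIC).astype(int)
  m=(a[:,:,2]>130)&(a[:,:,1]<85)&(a[:,:,0]<85);y,x=np.nonzero(m)
  return (np.array([x.min()+x.max(),y.min()+y.max()])/2+.5)/4-.5+[x0,y0]
t0=red('top0',260,180,295,215);s0=red('scene0',235,145,265,175)
t=red('t15',300,160,335,195);s=red('s15',190,140,225,170)
for g in ([554.2,-36.2,.1245],[554.8,-36.66,.1212],[553.7,-35.7,.128]):
  for a,b in ((t0,s0),(t,s)):
    for w in ((1,1),(1,0)):
      f=least_squares(lambda q:np.r_[w[0]*(proj(T,knob(g,*q))-a).ravel(),w[1]*(proj(S,knob(g,*q))-b).ravel()],[.1,0]);print(f.x.round(3),f.fun.round(2))
```

```text
[ 0.091 -0.296] [-0.36  0.52 -0.69  0.08]
[ 0.097 -0.29 ] [ 0.  0. -0.  0.]
[0.307 0.288] [0.15 0.36 0.12 0.68]
[0.313 0.288] [-0.  0. -0.  0.]
[ 0.087 -0.299] [-0.35  0.54 -0.7   0.11]
[ 0.092 -0.294] [ 0.  0. -0.  0.]
[0.305 0.283] [0.14 0.29 0.11 0.58]
[0.31  0.282] [-0.  0. -0.  0.]
[ 0.095 -0.292] [-0.38  0.51 -0.68  0.05]
[ 0.1   -0.286] [ 0.  0. -0. -0.]
[0.309 0.293] [0.17 0.43 0.13 0.78]
[0.315 0.293] [ 0.  0. -0.  0.]
```

Fore ≈ 0.30, at the stop. I hand the job in.

```bash
python3 -c "
from bench import manip
print(manip.close_job(), manip.state()['t'])"
```

```text
the job is handed in; nothing more can be done
the job is handed in; nothing more can be done
```

The gear lever is home in the third slot (green pad), and I handed the job in with the hand clear of everything.

**What I did:** With the fingers shut, I pulled the knob back from fore ≈ 0.09 to the cross channel and pushed it across to the right leg. I then pushed it forward until it stopped moving. The wrist readings between moves stayed below about 7 N, and the lever was never gripped.

**Last checks:**
- **Lever position:** both cameras together put it at fore ≈ 0.305, side ≈ 0.29. The stop is at 0.30. The scene camera alone read 0.295 and the top camera alone about 0.313, which is within calibration error. At the end the force rose from 5.2 to 6.7 N while the knob hardly moved.
- **After release:** the lever stayed put. The fingers are about 185 mm back from the knob and the wrist force reads about 0.1 N.
- **Loose items:** the oil bottle, spanner, steel ring and mug look unmoved when comparing the first and last top pictures by eye.
- **Time:** about 17.5 s of the 72 s allowed.

No check failed.

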